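# Push the recipe box home between the spice jars

### The arm

A 6-joint arm with a two-finger parallel gripper is mounted at the origin on a cart in front of the work surface, level with it; the furniture and walls round the work are solid. World frame = base frame: x ahead of the robot, y to its left, z up, the work surface at z = 0. Lengths are in m, angles in rad, forces in N, time in s.
With the tool pointing down it reaches from about 0.35 to 0.85 m from the base axis. Payload 8.1 kg.
Tool frame: the origin (TCP) lies on the mounting face of the last link; the fingertips stand 173 mm ahead of it and the grasp point (between the pads) lies 155 mm ahead of it; z points along the fingers, y is the line along which they close (so a half turn about z gives the same grasp; the last joint's range is limited). The gripper opens to 85 mm and grips with 20 to 120 N. Pads are 22 mm wide; open, the fingers measure 114 mm over their backs; the gripper's body (76 mm by 85 mm) begins 54 mm behind the grasp point. The pads swing forward as they close: fully open they stand 13 mm farther back than shut.
Start: joints at [-1.287, 0.13, 1.488, -0, 1.523, -0.085], TCP at [0.216, -0.56, 0.405] pointing down, gripper open.
Joint ranges: [-2.96, 2.96], [-0.89, 2.26], [0.02, 2.5], [-1.34, 4.48], [0, 2.73], [-2.66, 2.66]. Speed limits (rad/s): [2.39, 2.39, 2.79, 3.14, 3.14, 3.14].

### API

Orientations are given as a unit quaternion [w, x, y, z].
In Python, from rig import r, camrig, sensors, job_done gives the robot as it stands (r), with the cameras (camrig), the job as plain functions and the readings (sensors).
- The arm moves only by the tool jog_arm, called after "Call:" by a JSON object that holds its "op" and its "data". Schema: {"type":"object","properties":{"segments":{"type":"array","items":{"type":"array","items":{"type":"array","items":{"type":"number"},"minItems":7,"maxItems":7},"minItems":1,"maxItems":20},"minItems":1,"maxItems":1},"force":{"type":"number"},"only":{"type":"string"},"quiet":{"type":"boolean"},"lines":{"type":"string"}},"required":["segments"],"additionalProperties":false}. segments is a list that holds a single list of rows (three levels of brackets), with 1 to 20 rows, each of 7 numbers: dx, dy, dz in cm, then a rotation vector rx, ry, rz in units of 0.05 rad, then the finger opening in m; each row shifts and turns the commanded pose from where the row before left it, along the tool's axes as they then stand; what a row does not reach is not made up. A row lasts 1/10 s, in which the tool goes at most 0.05 m and 0.15 rad, less where a joint would pass 70% of its speed; a pose out of reach is approached as far as the arm can. The fingers move at their own pace and stop on an object; force is the grip in N (left out, the last holds). Time passes only in rows, so rows that do not move let the fingers close. The tool returns the time, the measured TCP pose, the force, the opening and the grip force at its end. only (a regular expression) keeps the lines of the reply that match it, lines (a string "A,B") keeps lines A to B, and quiet returns only ok. Input that does not fit is refused with a message, and nothing moves.
- sensors.get_state(): the state, without advancing time (a new reading comes with each control period).
- camrig.get_image(name): name is "scene" or "top" or "wrist"; returns a dict with "color" (480x640x3 uint8, red, green, blue), "intrinsics" (3x3 intrinsics, pixels), "R" (3x3) and "t" (3): a world point X has camera coordinates R X + t. Camera axes: x right, y down, z forward; pixel columns grow to the right and rows downward; lengths in m; the calibration is good to about 2 mm. A picture is of the moment at which its call begins. There is no depth.
- job_done(): hands the job in; it is judged then, once.
The state is a dict: "time": time; "q": joint angles; "qvel": joint speeds; "effort": joint torques, N m; "position": TCP position; "eef_rot": TCP orientation; "wrist_force": force on the tool from outside, world axes, zero at the start; "ft_torque": the same for the moment, N m; "grip_width": finger opening in m; "grip_force": force on a finger pad.
Only numpy, scipy, OpenCV 4.12 (cv2) and the standard library are available. Lean on these libraries where they do the work, as an engineer would, in place of code of your own. Each camera call takes 0.05 s, during which the arm holds its last target. There are 200 camera calls.

### The job

The small dark wooden recipe box has been left out on the worktop in front of the low wooden rail. Without picking it up, push it along the worktop with the fingers into the gap between the two spice jars, until its long back side lies flat against that rail. Leave the jars, the mill, the salt shaker and the egg timer standing where they are, and take the hand away.

Things in the scene. Friction and masses are not known exactly. Their poses are not given: they have to be found in the camera images.
- recipe_box: The small dark wooden recipe box, closed (its lid does not open), lying on the worktop: 76 (x) by 112 (y) by 60 (z) mm, about 0.35 kg. Origin at the centre of its underside; z up; its long sides face its own -x (front, small brass catch) and +x (plain back, 35 mm from the origin); the front is 37 mm and the ends 56 mm from the origin. It slides on the worktop when pushed and does not roll.
- spice_rail: Low dark wooden rail screwed to the worktop, it cannot move: 18 mm thick (x), 452 mm long (y), 66 mm high. Origin under the centre of the strip; its front face (towards the robot) is 9 mm from the origin along its own -x, its length runs along its own y.
- gap_mid (a point): Foot of the rail's front face, halfway along it, at worktop height: the middle of the empty place between the two spice jars (within about 6 mm). Axes as the rail: x points into the rail, y along it. The gap is 145 to 168 mm wide between the jars.
- paprika_jar: Spice jar with a green cap, 46 mm diameter, 106 mm tall, standing loose at the rail's foot on one side of the gap. Origin at the centre of its underside.
- herb_jar: Spice jar with a dark cap, 44 mm diameter, 105 mm tall, standing loose at the rail's foot on the other side of the gap. Origin at the centre of its underside.
- pepper_mill: Wooden pepper mill, 58 mm diameter, 170 mm tall, standing loose at the +y end of the rail. Origin at the centre of its underside.
- salt_shaker: Salt shaker, 44 mm diameter, 90 mm tall, standing loose at the -y end of the rail. Origin at the centre of its underside.
- egg_timer: Cream round egg timer, 59 mm diameter, 52 mm tall, standing loose on the worktop to the left. Origin at the centre of its underside.

How it is judged:
At the end, for the whole second after the job is handed in: The box stands on the worktop at rest in the gap, its back within 6 mm of the rail's front face (origin within 41 mm of it) and parallel to it within 0.06 rad, its centre within 30 mm of the rail's middle; both jars, the mill, the shaker and the timer stand upright within 15 mm of where they were (x of recipe_box in the frame of gap_mid above -0.041 m and y of recipe_box in the frame of gap_mid between -0.03 and 0.03 m and angle between the x axis of recipe_box and the x axis of spice_rail, either way round below 0.06 rad and angle between recipe_box's own z axis and vertical below 0.05 rad and height (world z) of recipe_box below 0.005 m and linear speed of recipe_box below 0.01 m/s and angle between each of paprika_jar, herb_jar, pepper_mill, salt_shaker, egg_timer's own z axis and vertical below 0.1 rad and distance of each of paprika_jar, herb_jar, pepper_mill, salt_shaker, egg_timer from where it was at the start of the episode below 0.015 m); the robot touches nothing.
It fails at once if the box is lifted off the worktop or tipped (height (world z) of recipe_box above 0.01 m or angle between recipe_box's own z axis and vertical above 0.2 rad).
It fails at once if a spice jar is shifted by more than 15 mm or tipped (distance of any of paprika_jar, herb_jar from where it was at the start of the episode above 0.015 m or angle between any of paprika_jar, herb_jar's own z axis and vertical above 0.25 rad).
It fails at once if the pepper mill or the salt shaker is shifted by more than 15 mm or tipped (distance of any of pepper_mill, salt_shaker from where it was at the start of the episode above 0.015 m or angle between any of pepper_mill, salt_shaker's own z axis and vertical above 0.25 rad).
It fails at once if the egg timer is shifted by more than 15 mm or tipped (distance of egg_timer from where it was at the start of the episode above 0.015 m or angle between egg_timer's own z axis and vertical above 0.25 rad).
It also fails if it takes over 64 s, if anything falls off the work surface, if the arm or the gripper's body presses on something with over 40 N, if the wrist force passes 120 N, or if a joint passes its speed limit or range.

## Working session

There is one attempt and no reset: what is moved stays moved. The work goes in short steps, Python scripts to look and compute and a tool call to move; the robot and the scene stay as the last step left them, time stands still between calls to the robot, and variables do not carry over. Pictures are saved under pics/ and viewed, at most 10 in all, crops included, and the job is handed in when it is done.

```bash
ls; mkdir -p pics
```

Run:
```python
from rig import r, camrig, sensors, job_done
import cv2,json
s=sensors.get_state();print(s)
for n in("top","scene"):
    i=camrig.get_image(n);cv2.imwrite(f"pics/{n}0.png",i["color"][:,:,::-1]);print(n,i["intrinsics"],i["R"],i["t"])
```

```text
pics
rig.py
{'time': 0.0, 'q': array([-1.28737970e+00,  1.31179784e-01,  1.48931039e+00, -1.81855825e-05,
        1.52298576e+00, -8.53600082e-02]), 'qvel': array([ 2.44197212e-05,  1.17782463e-03,  6.21716496e-05, -1.33154296e-04,
        1.08924106e-03,  5.11605460e-04]), 'effort': array([-1.27839194e-03, -5.69389379e+01, -5.00566328e+01, -3.57244135e-04,
        1.45165657e-02,  1.74152336e-05]), 'position': array([ 0.21625884, -0.55941981,  0.40361592]), 'eef_rot': array([-9.36127437e-04,  9.83048067e-01,  1.83345606e-01, -1.02134045e-04]), 'wrist_force': array([-0.37982469, -0.66666972,  0.51239514]), 'ft_torque': array([0.0024851 , 0.00137882, 0.0226737 ]), 'grip_force': 0.0, 'grip_width': 0.08551137159767662}
top [[440.46827587   0.         307.81416295]
 [  0.         440.46827587 241.41619842]
 [  0.           0.           1.        ]] [[-0.00925345 -0.99988017 -0.0124106 ]
 [-0.98597229  0.01119177 -0.16653346]
 [ 0.1666524   0.0106955  -0.9859577 ]] [0.28786124 0.52964624 0.94080103]
scene [[440.95280598   0.         317.25659046]
 [  0.         440.95280598 232.69081411]
 [  0.           0.           1.        ]] [[-0.65067907 -0.75894622  0.02484718]
 [-0.34196096  0.26364897 -0.90197113]
 [ 0.67799665 -0.5953905  -0.43108084]] [0.57074077 0.14855571 0.84662064]
```

View pics/top0.png

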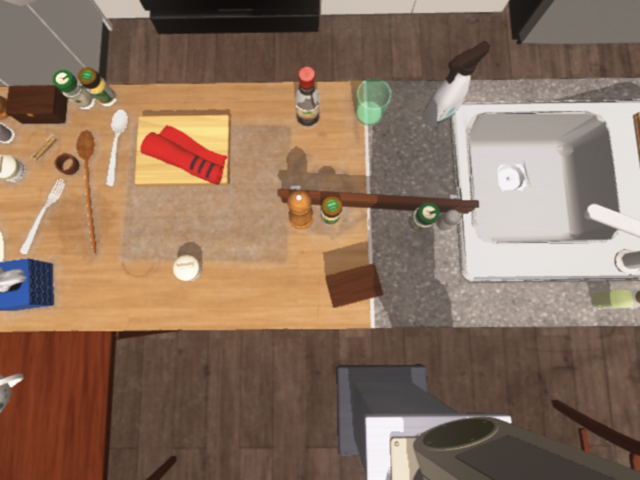

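View pics/scene0.png

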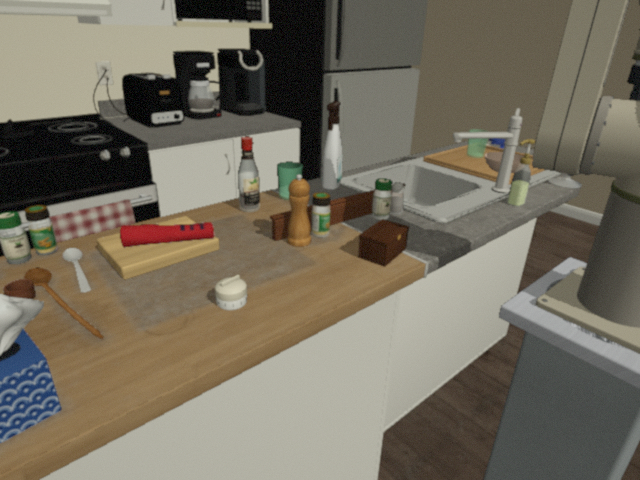

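The top view shows the box at about (354,285), the rail running from (280,192) to (477,207), the herb jar at (331,208), the paprika jar at (428,214), the mill at (300,208), the shaker at (450,217) and the timer at (186,267). I'll zoom in on both views to get the corners.

Run:
```python
import cv2
a=cv2.imread("pics/top0.png")[175:315,275:485];b=cv2.imread("pics/scene0.png")[170:270,260:420]
a=cv2.convertScaleAbs(a,alpha=1.6,beta=15)
cv2.imwrite("pics/topc.png",cv2.resize(a,None,fx=3.8,fy=3.8,interpolation=cv2.INTER_CUBIC))
b=cv2.convertScaleAbs(b,alpha=1.6,beta=15)
cv2.imwrite("pics/scenec.png",cv2.resize(b,None,fx=5,fy=5,interpolation=cv2.INTER_CUBIC))
```

```text
(no output)
```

View pics/topc.png

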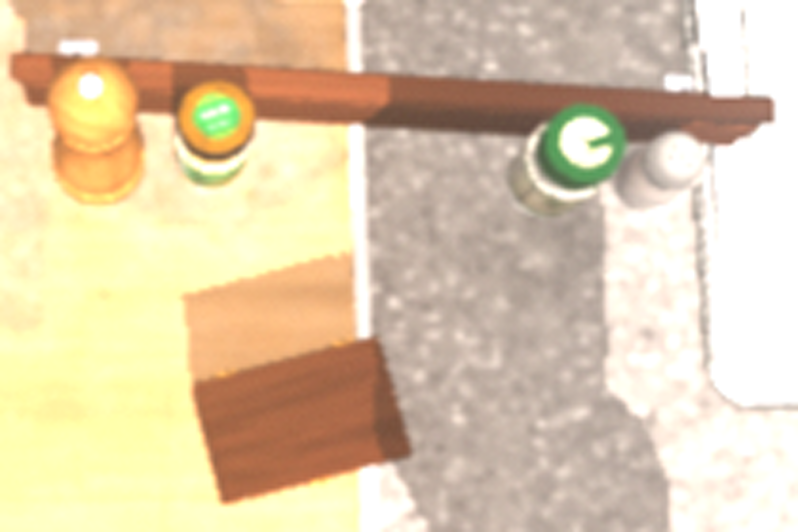

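View pics/scenec.png

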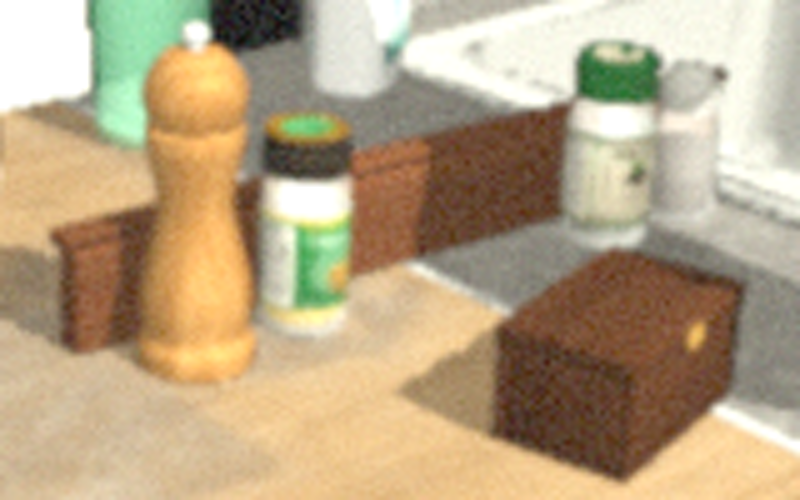

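The crops show the brass catch facing the robot, so the plain back already faces the rail. In the top crop the lid corners are at about (193,382), (378,340), (410,455) and (224,500). Next I'll triangulate.

Create h.py:
```python
from rig import r, camrig, sensors, job_done
import numpy as np, cv2
def cam(n):
    i=camrig.get_image(n);return i["intrinsics"],i["R"],i["t"],i["color"]
def ray(c,p):
    d=c[1].T@np.linalg.solve(c[0],[p[0],p[1],1]);return -c[1].T@c[2],d
def atz(c,p,z):
    o,d=ray(c,p);return (o+d*(z-o[2])/d[2])
def tri(a,pa,b,pb):
    P=lambda c:c[0]@np.c_[c[1],c[2]]
    X=cv2.triangulatePoints(P(a),P(b),np.array(pa,float).T,np.array(pb,float).T);return (X[:3]/X[3]).T
T=lambda p:[275+p[0]/3.8-.4,175+p[1]/3.8-.4]
S=lambda p:[260+p[0]/5-.4,170+p[1]/5-.4]
```

Run:
```python
from h import *
np.set_printoptions(precision=4,suppress=True)
t=cam("top");s=cam("scene")
tp=[T(p) for p in [(193,382),(378,340),(410,455),(224,500)]]
sp=[S(p) for p in [(500,325),(617,250),(743,288),(630,375)]]
X=tri(t,tp,s,sp);print("lid tri",X)
B=np.array([atz(t,p,.06) for p in tp]);print("lid z=.06 top",B, B.mean(0))
print("scene",np.array([atz(s,p,.06) for p in sp]))
print("box yaw", [np.arctan2(*( (B[i]-B[j])[[0,1]]*[-1,1])) for i,j in((0,1),(3,2))],[np.arctan2((B[i]-B[j])[1],(B[i]-B[j])[0]) for i,j in((0,3),(1,2))])
for n,p in dict(bl=(15,55),br=(772,98),fl=(12,80),fr=(772,122)).items(): print("rail top",n,atz(t,T(p),.066))
for p in [(285,121),(360,125),(490,133)]: print("rail foot top",atz(t,T(p),0))
for p in [(70,350),(415,262),(555,230)]: print("rail foot scene",atz(s,S(p),0))
jt=[T(p) for p in [(215,118),(586,145)]];js=[S(p) for p in [(308,128),(620,56)]]
print("jars top",[atz(t,p,.105) for p in jt],"\n tri",tri(t,jt,s,js))
```

```text
lid tri [[0.4538 0.2432 0.0593]
 [0.4776 0.137  0.0588]
 [0.4122 0.1214 0.0581]
 [0.388  0.2277 0.0558]]
lid z=.06 top [[0.4553 0.2446 0.06  ]
 [0.4784 0.1379 0.06  ]
 [0.4125 0.122  0.06  ]
 [0.3882 0.2281 0.06  ]] [0.4336 0.1831 0.06  ]
scene [[0.4511 0.243  0.06  ]
 [0.475  0.1385 0.06  ]
 [0.4095 0.1246 0.06  ]
 [0.3824 0.2341 0.06  ]]
box yaw [np.float64(0.21294022500335028), np.float64(0.22510672514718105)] [np.float64(0.24095499917230953), np.float64(0.2368172180812279)]
rail top bl [0.649  0.3467 0.066 ]
rail top br [ 0.6173 -0.0959  0.066 ]
rail top fl [0.6338 0.3484 0.066 ]
rail top fr [ 0.6029 -0.0948  0.066 ]
rail foot top [0.6235 0.1828 0.    ]
rail foot top [0.6204 0.1361 0.    ]
rail foot top [0.6143 0.0553 0.    ]
rail foot scene [0.6463 0.3392 0.    ]
rail foot scene [ 0.6196  0.1308 -0.    ]
rail foot scene [0.6035 0.038  0.    ]
jars top [array([0.5995, 0.2312, 0.105 ]), array([0.5814, 0.0245, 0.105 ])] 
 tri [[0.5986 0.2307 0.1062]
 [0.5808 0.0243 0.1057]]
```

The manual's scale: shifts go in cm and turns go in units of 0.05 rad. Converting my numbers, -0.0384 m is -3.84, -0.0256 m is -2.56.

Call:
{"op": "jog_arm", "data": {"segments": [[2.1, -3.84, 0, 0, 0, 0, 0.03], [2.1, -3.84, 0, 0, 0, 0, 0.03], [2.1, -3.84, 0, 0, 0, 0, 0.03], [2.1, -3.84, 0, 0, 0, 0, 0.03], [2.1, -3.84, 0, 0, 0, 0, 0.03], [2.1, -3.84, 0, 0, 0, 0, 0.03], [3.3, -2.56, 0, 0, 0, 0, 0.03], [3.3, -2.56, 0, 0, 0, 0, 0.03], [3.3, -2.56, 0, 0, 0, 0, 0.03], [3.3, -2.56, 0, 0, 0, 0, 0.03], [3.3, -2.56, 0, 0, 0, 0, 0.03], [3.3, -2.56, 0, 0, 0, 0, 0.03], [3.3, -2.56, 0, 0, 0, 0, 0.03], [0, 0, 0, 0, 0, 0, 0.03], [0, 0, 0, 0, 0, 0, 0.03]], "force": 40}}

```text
refused: segments: the value is too long (schema: maxItems 1). Nothing was moved.
```

Wrong form. The message asks for a list holding one list of rows, three levels of brackets, so I'll send the same numbers that way.

Call:
{"op": "jog_arm", "data": {"segments": [[[2.1, -3.84, 0, 0, 0, 0, 0.03], [2.1, -3.84, 0, 0, 0, 0, 0.03], [2.1, -3.84, 0, 0, 0, 0, 0.03], [2.1, -3.84, 0, 0, 0, 0, 0.03], [2.1, -3.84, 0, 0, 0, 0, 0.03], [2.1, -3.84, 0, 0, 0, 0, 0.03], [3.3, -2.56, 0, 0, 0, 0, 0.03], [3.3, -2.56, 0, 0, 0, 0, 0.03], [3.3, -2.56, 0, 0, 0, 0, 0.03], [3.3, -2.56, 0, 0, 0, 0, 0.03], [3.3, -2.56, 0, 0, 0, 0, 0.03], [3.3, -2.56, 0, 0, 0, 0, 0.03], [3.3, -2.56, 0, 0, 0, 0, 0.03], [0, 0, 0, 0, 0, 0, 0.03], [0, 0, 0, 0, 0, 0, 0.03]]], "force": 40}}

```text
time: 1.7
position: [0.4018, -0.048, 0.4044]
eef_rot: [-0.0, 0.983, 0.185, -0.0]
wrist_force: [-0.4, 0.4, -0.5]
grip_width: 0.0301
grip_force: 0.0
```

Create go.py:
```python
# usage: go.py x y z yaw : offset to goal in tool axes
import sys,numpy as np
from rig import r, camrig, sensors, job_done
from scipy.spatial.transform import Rotation as Ro
s=sensors.get_state();q=s["eef_rot"];R=Ro.from_quat([*q[1:],q[0]])
g=np.array([float(v) for v in sys.argv[1:5]]);a=g[3]
M=np.array([[np.cos(a),np.sin(a),0],[np.sin(a),-np.cos(a),0],[0,0,-1]])
X=R.as_matrix()
print("t",s["time"],"pos",s["position"].round(4),"yaw",np.arctan2(X[1,0],X[0,0]).round(4),"q",s["q"].round(2),"w",round(s["grip_width"],4))
d=g[:3]-s["position"]
print("d in tool",(X.T@d).round(4),"rotvec",(R.inv()*Ro.from_matrix(M)).as_rotvec().round(4),"d after turning",(M.T@d).round(4))
```

```bash
python3 go.py 0.4125 0.2777 0.30 1.79
```

```text
t 1.7 pos [ 0.4018 -0.048   0.4044] yaw 0.3719 q [-0.25 -0.43  1.99 -0.    1.58  0.95] w 0.0301
d in tool [ 0.1284 -0.2995  0.1044] rotvec [-8.0000e-04  5.0000e-04 -1.4181e+00] d after turning [0.3156 0.0813 0.1044]
```

Scaled: -0.0375 m is -3.75, 0.016 m is 1.6, -0.142 rad is -2.84.

Call:
{"op": "jog_arm", "data": {"segments": [[[1.6, -3.75, 0, 0, 0, 0, 0.03], [1.6, -3.75, 0, 0, 0, 0, 0.03], [1.6, -3.75, 0, 0, 0, 0, 0.03], [1.6, -3.75, 0, 0, 0, 0, 0.03], [1.6, -3.75, 0, 0, 0, 0, 0.03], [1.6, -3.75, 0, 0, 0, 0, 0.03], [1.6, -3.75, 0, 0, 0, 0, 0.03], [1.6, -3.75, 0, 0, 0, 0, 0.03], [0, 0, 1, 0, 0, -2.84, 0.03], [0, 0, 1, 0, 0, -2.84, 0.03], [0, 0, 1, 0, 0, -2.84, 0.03], [0, 0, 1, 0, 0, -2.84, 0.03], [0, 0, 1, 0, 0, -2.84, 0.03], [0, 0, 1, 0, 0, -2.84, 0.03], [0, 0, 1, 0, 0, -2.84, 0.03], [0, 0, 1, 0, 0, -2.84, 0.03], [0, 0, 1, 0, 0, -2.84, 0.03], [0, 0, 1, 0, 0, -2.84, 0.03], [0, 0, 0, 0, 0, 0, 0.03], [0, 0, 0, 0, 0, 0, 0.03]]]}}

```text
time: 3.7
position: [0.4134, 0.276, 0.3048]
eef_rot: [0.0, 0.628, 0.778, -0.0]
wrist_force: [-0.1, -0.1, -0.0]
grip_width: 0.0301
grip_force: 0.0
```

```bash
python3 go.py 0.4125 0.2777 0.188 1.79
```

Run:
```python
from h import *
c=cam("wrist")[3];cv2.imwrite("pics/w1.png",c[:,:,::-1])
```

```text
t 3.7 pos [0.4134 0.276  0.3048] yaw 1.7828 q [ 0.49 -0.08  1.89 -0.    1.33  0.27] w 0.0301
d in tool [ 0.0019 -0.0004  0.1168] rotvec [-0.0003  0.0003 -0.0072] d after turning [ 0.0019 -0.0005  0.1168]
```

View pics/w1.png

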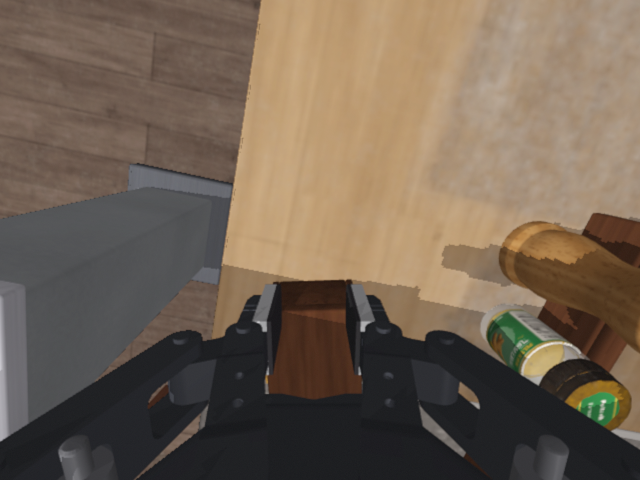

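The wrist view shows the box end at about (315,285), parallel to the finger line and centred between the fingers. I'll descend beside that end and push the box sideways.

Scaled: -0.01 m is -1, 0.002 m is 0.2.

Call:
{"op": "jog_arm", "data": {"segments": [[[0, 0, 3, 0, 0, 0, 0.03], [0, 0, 3, 0, 0, 0, 0.03], [0.2, 0, 3, 0, 0, 0, 0.03], [0, 0, 2.6, 0, 0, 0, 0.03], [0, 0, 0, 0, 0, 0, 0.03], [-1.2, 0, 0, 0, 0, 0, 0.03], [-1, 0, 0, 0, 0, 0, 0.03], [-0.8, 0, 0, 0, 0, 0, 0.03], [-0.8, 0, 0, 0, 0, 0, 0.03], [-0.8, 0, 0, 0, 0, 0, 0.03], [-0.8, 0, 0, 0, 0, 0, 0.03], [-0.8, 0, 0, 0, 0, 0, 0.03], [-0.8, 0, 0, 0, 0, 0, 0.03], [-0.8, 0, 0, 0, 0, 0, 0.03], [-0.8, 0, 0, 0, 0, 0, 0.03], [-0.8, 0, 0, 0, 0, 0, 0.03], [0, 0, 0, 0, 0, 0, 0.03]]]}}

```text
time: 5.45
position: [0.433, 0.1862, 0.1885]
eef_rot: [0.0, 0.626, 0.78, -0.0]
wrist_force: [-0.2, 1.0, 0.4]
grip_width: 0.0298
grip_force: 0.0
```

```bash
python3 go.py 0.4125 0.2777 0.188 1.79
```

Run:
```python
from h import *
c=cam("top")[3][175:315,275:485]
cv2.imwrite("pics/t2.png",cv2.resize(cv2.convertScaleAbs(c[:,:,::-1],alpha=1.6,beta=15),None,fx=3.8,fy=3.8,interpolation=2))
```

```text
t 5.45 pos [0.433  0.1862 0.1885] yaw 1.788 q [ 0.3   0.01  2.03 -0.    1.1   0.08] w 0.0298
d in tool [ 0.0937 -0.0003  0.0005] rotvec [-0.0004  0.0005 -0.002 ] d after turning [ 0.0937 -0.0001  0.0005]
```

View pics/t2.png

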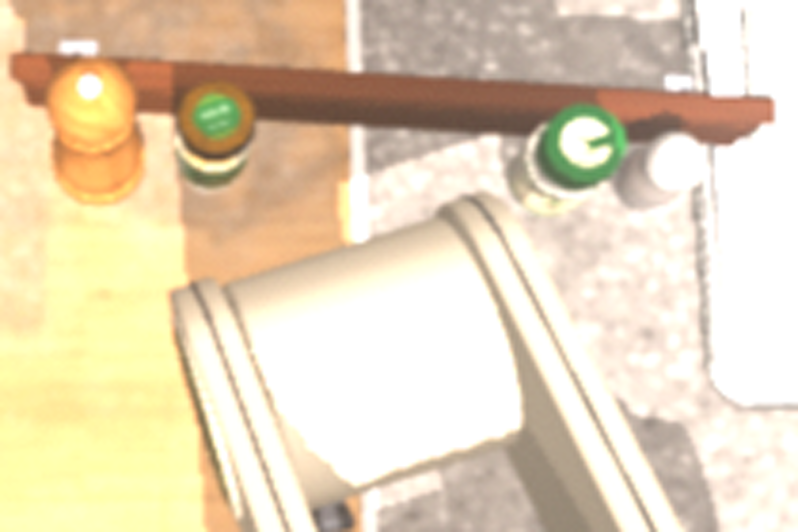

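The arm hides the box in this view. I'll back off, lift, turn to face the front side, and look from there.

Scaled: -0.04 m is -4, 0.02 m is 2, 0.143 rad is 2.86.

Call:
{"op": "jog_arm", "data": {"segments": [[[1.5, 0, 0, 0, 0, 0, 0.03], [2, 0, 0, 0, 0, 0, 0.03], [0, 0, -4, 0, 0, 0, 0.03], [0, 0, -4, 0, 0, 0, 0.03], [0, 0, -4, 0, 0, 0, 0.06], [0, 0, 0, 0, 0, 2.86, 0.06], [0, 0, 0, 0, 0, 2.86, 0.06], [0, 0, 0, 0, 0, 2.86, 0.06], [0, 0, 0, 0, 0, 2.86, 0.06], [0, 0, 0, 0, 0, 2.86, 0.06], [0, 0, 0, 0, 0, 2.86, 0.06], [0, 0, 0, 0, 0, 2.86, 0.06], [0, 0, 0, 0, 0, 2.86, 0.06], [0, 0, 0, 0, 0, 2.86, 0.06], [0, 0, 0, 0, 0, 2.86, 0.06], [0, 0, 0, 0, 0, 2.86, 0.06], [0, 0, 0, 0, 0, 0, 0.06]]]}}

```text
time: 7.2
position: [0.4251, 0.2215, 0.3085]
eef_rot: [0.0, 0.994, 0.107, -0.0]
wrist_force: [-0.0, -0.2, -0.8]
grip_width: 0.0599
grip_force: 0.0
```

```bash
python3 go.py 0.3705 0.1036 0.30 0.22
```

```text
t 7.2 pos [0.4251 0.2215 0.3085] yaw 0.2136 q [ 0.37 -0.13  1.93 -0.    1.35  1.73] w 0.0599
d in tool [-0.0784  0.1037  0.0086] rotvec [ 0.0002  0.0004 -0.0064] d after turning [-0.079   0.1032  0.0085]
```

Scaled: 0.0345 m is 3.45, -0.026 m is -2.6, -0.006 rad is -0.12.

Call:
{"op": "jog_arm", "data": {"segments": [[[-2.6, 3.45, 0, 0, 0, 0, 0.06], [-2.6, 3.45, 0, 0, 0, 0, 0.06], [-2.6, 3.45, 0.8, 0, 0, -0.12, 0.06], [0, 0, 0, 0, 0, 0, 0.06], [0, 0, 0, 0, 0, 0, 0.06]]]}}

```text
time: 7.7
position: [0.371, 0.1031, 0.3007]
eef_rot: [-0.0, 0.994, 0.111, 0.0]
wrist_force: [0.5, 0.6, 0.2]
grip_width: 0.0601
grip_force: 0.0
```

```bash
python3 go.py 0.3705 0.1036 0.188 0.22
```

Run:
```python
from h import *
w=cam("wrist");c=w[3];cv2.imwrite("pics/w2.png",c[:,:,::-1]);np.savez("w2.npz",K=w[0],R=w[1],t=w[2])
```

```text
t 7.7 pos [0.371  0.1031 0.3007] yaw 0.223 q [ 0.14 -0.42  2.18  0.    1.38  1.49] w 0.0601
d in tool [-0.0005 -0.0006  0.1127] rotvec [-0.0001 -0.0007  0.003 ] d after turning [-0.0004 -0.0006  0.1127]
```

View pics/w2.png

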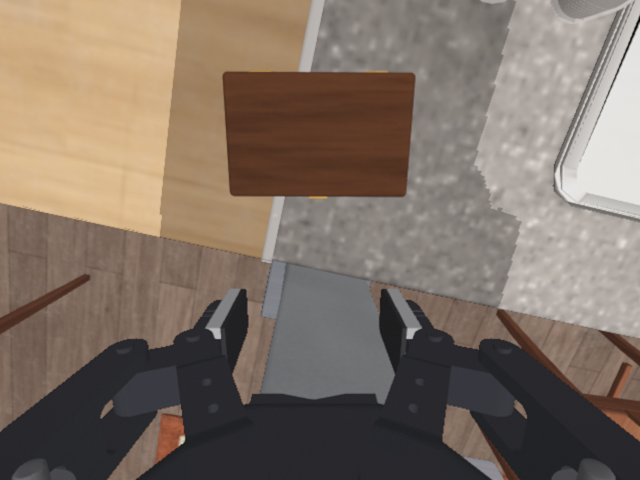

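The wrist view shows the lid corners at (224,72), (414,72), (407,196) and (231,196). The box is square to the fingers and centred on them.

Run:
```python
from h import *
w=np.load("w2.npz");w=(w["K"],w["R"],w["t"])
B=np.array([atz(w,p,.06) for p in [(224,72),(414,72),(407,196),(231,196)]]);print(B.round(4),B.mean(0),(B[2]+B[3])/2)
d=B[0]-B[1];print(np.arctan2(-d[0],d[1]))
```

```text
[[0.4696 0.1775 0.06  ]
 [0.4939 0.071  0.06  ]
 [0.4247 0.0538 0.06  ]
 [0.4    0.1625 0.06  ]] [0.44703502 0.11620556 0.06      ] [0.41234926 0.10813508 0.06      ]
0.22420269012151092
```

Scaled: 0.04 m is 4, 0.006 m is 0.6.

Call:
{"op": "jog_arm", "data": {"segments": [[[0, 0, 4, 0, 0, 0, 0.06], [0, 0, 4, 0, 0, 0, 0.06], [0, 0, 3.2, 0, 0, 0, 0.06], [0, 0, 0, 0, 0, 0, 0.06], [1.2, 0, 0, 0, 0, 0, 0.06], [0.9, 0, 0, 0, 0, 0, 0.06], [0.6, 0, 0, 0, 0, 0, 0.06], [0.6, 0, 0, 0, 0, 0, 0.06], [0.6, 0, 0, 0, 0, 0, 0.06], [0, 0, 0, 0, 0, 0, 0.06]]]}}

```text
time: 8.75
position: [0.4104, 0.1125, 0.1897]
eef_rot: [-0.0, 0.994, 0.111, 0.001]
wrist_force: [0.7, 0.4, 3.6]
grip_width: 0.0598
grip_force: 0.0
```

Call:
{"op": "jog_arm", "data": {"segments": [[[0.6, -0.08, 0, 0, 0, 0.4, 0.06], [0.6, -0.08, 0, 0, 0, 0.4, 0.06], [0.6, -0.08, 0, 0, 0, 0.4, 0.06], [0.6, -0.08, 0, 0, 0, 0.4, 0.06], [0.6, -0.08, 0, 0, 0, 0.4, 0.06], [0.6, -0.08, 0, 0, 0, 0.4, 0.06], [0.6, -0.08, 0, 0, 0, 0.4, 0.06], [0.6, -0.08, 0, 0, 0, 0.4, 0.06], [0.6, -0.08, 0, 0, 0, 0.4, 0.06], [0.6, -0.08, 0, 0, 0, 0.4, 0.06], [0.6, -0.08, 0, 0, 0, 0.4, 0.06], [0.6, -0.08, 0, 0, 0, 0.4, 0.06], [0.6, -0.08, 0, 0, 0, 0.4, 0.06], [0.6, -0.08, 0, 0, 0, 0.4, 0.06], [0.6, -0.08, 0, 0, 0, 0.3, 0.06], [0, 0, 0, 0, 0, 0, 0.06]]]}}

```text
time: 10.35
position: [0.4986, 0.1316, 0.1897]
eef_rot: [-0.0, 0.999, -0.037, 0.001]
wrist_force: [0.1, -0.2, 5.0]
grip_width: 0.0598
grip_force: 0.2
```

```bash
python3 go.py 0.535 0.132 0.188 -0.071
```

Run:
```python
from h import *
w=cam("wrist");c=w[3];cv2.imwrite("pics/w3.png",c[:,:,::-1]);np.savez("w3.npz",K=w[0],R=w[1],t=w[2])
```

```text
t 10.35 pos [0.4986 0.1316 0.1897] yaw -0.0738 q [0.16 0.12 1.91 0.   1.1  1.8 ] w 0.0598
d in tool [ 0.0363 -0.003   0.0018] rotvec [-0.0005 -0.0017 -0.0028] d after turning [ 0.0363 -0.003   0.0017]
```

View pics/w3.png

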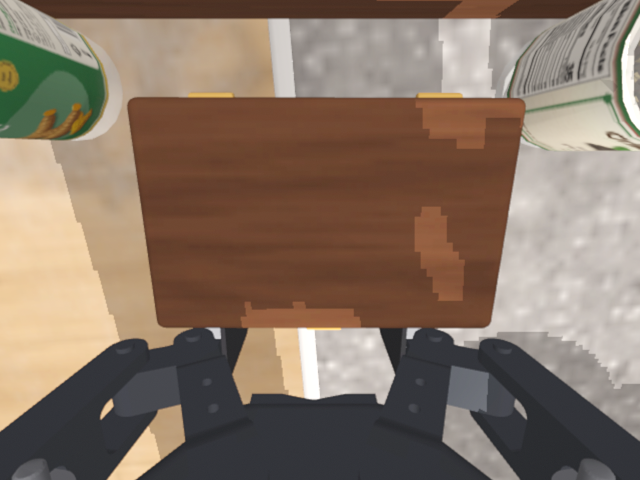

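The box is parallel to the rail. Its lid back edge is at row 98, the rail's front top edge at row 18, and the jar bases at columns about 122 and 505, with clearance on both sides.

Run:
```python
from h import *
w=np.load("w3.npz");w=(w["K"],w["R"],w["t"])
u=np.array([np.cos(.072),-np.sin(.072),0])
for p,z in [((130,98),.06),((523,98),.06),((130,18),.066),((523,18),.066),((122,95),.01),((505,95),.01)]:
  X=atz(w,p,z);print(p,X.round(4),(X@u).round(4))
```

```text
(130, 98) [0.5856 0.1761 0.06  ] 0.5714
(523, 98) [0.5777 0.0674 0.06  ] 0.5713
(130, 18) [0.6025 0.1691 0.066 ] 0.5888
(523, 18) [0.5955 0.0727 0.066 ] 0.5887
(122, 95) [0.5959 0.2041 0.01  ] 0.5796
(505, 95) [0.5843 0.0452 0.01  ] 0.5795
```

Scaled: 0.002 m is 0.2, 0.006 m is 0.6.

Call:
{"op": "jog_arm", "data": {"segments": [[[0.6, 0, 0, 0, 0, 0, 0.06], [0.6, 0, 0, 0, 0, 0, 0.06], [0.6, 0, 0, 0, 0, 0, 0.06], [0.5, 0, 0, 0, 0, 0, 0.06], [0.4, 0, 0, 0, 0, 0, 0.06], [0.3, 0, 0, 0, 0, 0, 0.06], [0.2, 0, 0, 0, 0, 0, 0.06], [0, 0, 0, 0, 0, 0, 0.06]]]}}

```text
time: 11.2
position: [0.5297, 0.1293, 0.1896]
eef_rot: [-0.0, 0.999, -0.036, 0.0]
wrist_force: [-3.6, 0.6, 8.7]
grip_width: 0.06
grip_force: 1.5
```

Call:
{"op": "jog_arm", "data": {"segments": [[[0.2, 0, 0, 0, 0, 0, 0.06], [0, 0, 0, 0, 0, 0, 0.06]]]}}

```text
time: 11.4
position: [0.5316, 0.1291, 0.1896]
eef_rot: [-0.0, 0.999, -0.036, 0.0]
wrist_force: [-4.4, 0.2, 8.8]
grip_width: 0.0601
grip_force: 1.1
```

Call:
{"op": "jog_arm", "data": {"segments": [[[0.2, 0, 0, 0, 0, 0, 0.06], [0, 0, 0, 0, 0, 0, 0.06]]]}}

```text
time: 11.6
position: [0.5335, 0.129, 0.1895]
eef_rot: [-0.0, 0.999, -0.036, -0.0]
wrist_force: [-5.1, 0.3, 9.0]
grip_width: 0.0602
grip_force: 2.1
```

Run:
```python
from h import *
w=cam("wrist");c=w[3];cv2.imwrite("pics/w4.png",c[:,:,::-1])
```

```text
(no output)
```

View pics/w4.png

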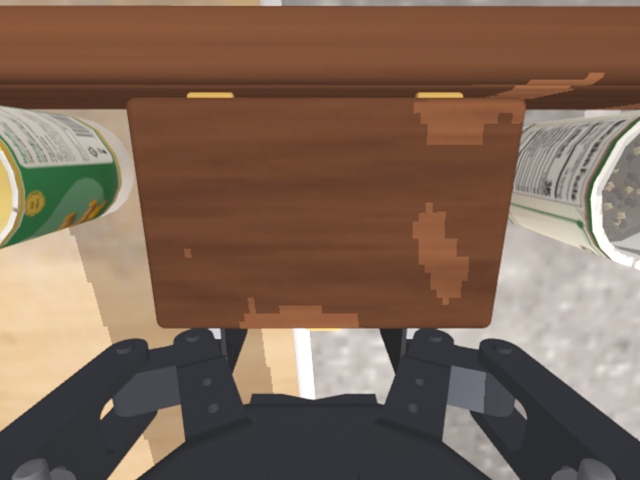

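The rail's front edge is at about row 85–88 and the lid back at row 98, so about 3 mm remain. I'll push gently until the force rises.

Scaled: 0.0015 m is 0.15.

Call:
{"op": "jog_arm", "data": {"segments": [[[0.15, 0, 0, 0, 0, 0, 0.06], [0, 0, 0, 0, 0, 0, 0.06]]]}}

```text
time: 11.85
position: [0.535, 0.1289, 0.1896]
eef_rot: [-0.0, 0.999, -0.036, -0.0]
wrist_force: [-5.8, 0.6, 10.2]
grip_width: 0.0602
grip_force: 2.3
```

Call:
{"op": "jog_arm", "data": {"segments": [[[0.15, 0, 0, 0, 0, 0, 0.06], [0, 0, 0, 0, 0, 0, 0.06]]]}}

```text
time: 12.05
position: [0.5364, 0.1288, 0.1896]
eef_rot: [-0.0, 0.999, -0.036, -0.0]
wrist_force: [-6.5, 1.1, 11.3]
grip_width: 0.0601
grip_force: 4.0
```

Call:
{"op": "jog_arm", "data": {"segments": [[[0.1, 0, 0, 0, 0, 0, 0.06], [0, 0, 0, 0, 0, 0, 0.06]]]}}

```text
time: 12.25
position: [0.5368, 0.1288, 0.1896]
eef_rot: [-0.0, 0.999, -0.036, -0.001]
wrist_force: [-12.1, 0.9, 16.6]
grip_width: 0.0602
grip_force: 5.8
```

Call:
{"op": "jog_arm", "data": {"segments": [[[0.1, 0, 0, 0, 0, 0, 0.06], [0, 0, 0, 0, 0, 0, 0.06]]]}}

```text
time: 12.45
position: [0.5371, 0.1289, 0.1895]
eef_rot: [-0.0, 0.999, -0.036, -0.002]
wrist_force: [-17.8, 0.5, 20.3]
grip_width: 0.0596
grip_force: 10.0
```

Call:
{"op": "jog_arm", "data": {"segments": [[[-0.3, 0, 0, 0, 0, 0, 0.06], [-1, 0, 0, 0, 0, 0, 0.06], [-2, 0, 0, 0, 0, 0, 0.06], [-2, 0, 0, 0, 0, 0, 0.06], [0, 0, -4, 0, 0, 0, 0.06], [0, 0, -4, 0, 0, 0, 0.06], [-3, 0, -3, 0, 0, 0, 0.06], [-4, 0, 0, 0, 0, 0, 0.06], [0, 0, 0, 0, 0, 0, 0.06], [0, 0, 0, 0, 0, 0, 0.06]]]}}

```text
time: 13.45
position: [0.4147, 0.1375, 0.2982]
eef_rot: [0.0, 0.999, -0.036, 0.0]
wrist_force: [0.2, -0.1, -0.2]
grip_width: 0.0599
grip_force: 0.0
```

Run:
```python
from h import *
w=cam("wrist");c=w[3];cv2.imwrite("pics/w5.png",c[:,:,::-1]);np.savez("w5.npz",K=w[0],R=w[1],t=w[2])
```

```text
(no output)
```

View pics/w5.png

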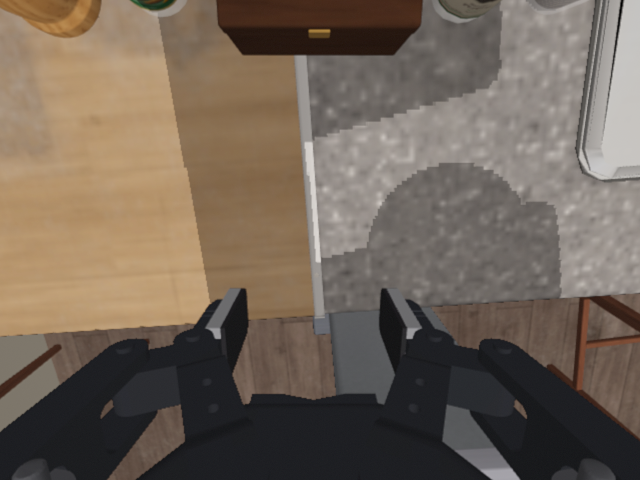

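The box stands with its front foot from (243,54) to (397,54), and the hand is clear. I'll finish with a numeric check and then hand in.

Run:
```python
from h import *
w=np.load("w5.npz");w=(w["K"],w["R"],w["t"])
a,b=[atz(w,p,0) for p in [(243,54),(397,54)]];d=a-b
yaw=np.arctan2(-d[0],d[1]);u=np.array([np.cos(yaw),np.sin(yaw),0]);o=(a+b)/2+.037*u
rl=np.array([.9975,-.071,0]);print("yaw",yaw,"origin",o,"rel rail front",(o-np.array([.619,.126,0]))@rl)
A=cv2.imread("pics/top0.png");B=cam("top")[3][:,:,::-1]
for n,(x,y) in dict(mill=(298,208),herb=(331,206),pap=(426,215),salt=(450,216),timer=(186,267)).items():
  t=A[y-10:y+10,x-10:x+10];S=np.ascontiguousarray(B[y-18:y+18,x-18:x+18])
  m=cv2.matchTemplate(S,t,5);print(n,cv2.minMaxLoc(m)[1::2])
```

```text
yaw -0.0712199486567568 origin [0.58702388 0.11974599 0.        ] rel rail front -0.0314521476229978
mill (0.990734875202179, (8, 8))
herb (0.9874026775360107, (8, 8))
pap (0.9683614373207092, (8, 8))
salt (0.9330116510391235, (8, 9))
timer (0.9985923171043396, (8, 8))
```

The box's back is against the rail and parallel to it, and its centre is about 6 mm from the middle. None of the other items has moved visibly.

```bash
python3 -c "
from rig import r, camrig, sensors, job_done
print(job_done())"
```

```text
the job is handed in; nothing more can be done
None
```

I pushed the recipe box into the gap until it met the rail: its back lies flat and parallel, it measures about 6 mm off the middle, the other items show no visible movement, and the hand is clear; the job is handed in, but no verdict was shown.

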